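Close up a loaded driver test fixture

ROBOT

A 7-joint arm with a two-finger parallel gripper is mounted at the origin on the work surface. World frame = base frame: x ahead of the robot, y to its left, z up, the work surface at z = 0. Lengths are in m, angles in rad, forces in N, time in s.
With the tool pointing down it reaches from about 0.375 to 0.925 m from the base axis. Payload 3.1 kg.
Tool frame: the origin (TCP) lies at the centre of the arm's flange, where the gripper is bolted on; the fingertips stand 173 mm ahead of it and the grasp point (between the pads) lies 155 mm ahead of it; z points along the fingers, y is the direction in which the jaws open and shut (so a half turn about z gives the same grasp; the last joint's range is limited). The gripper opens to 85 mm and grips with 20 to 120 N. Pads are 22 mm wide; open, the fingers measure 114 mm over their backs; the gripper's body (76 mm by 85 mm) begins 54 mm behind the grasp point. The pads swing forward as they close: fully open they stand 13 mm farther back than shut.
Start: joints at [1.122, 0.383, 0.044, 1.598, -0.018, 1.161, -0.05], TCP at [0.223, -0.61, 0.405] pointing down, gripper open.
Joint ranges: [-2.61, 2.61], [-0.41, 2.15], [-1.48, 1.57], [0, 2.5], [-1.57, 4.71], [0.05, 1.97], [-2.85, 2.85]. Speed limits (rad/s): [2.79, 2.79, 3.14, 3.14, 3.14, 3.14, 3.14].

INTERFACE

Orientations are given as a unit quaternion [w, x, y, z].
In Python, from plant import robot gives the robot as it stands. The module is installed in compiled form; this text tells all that it offers. Calls block until the motion is done:
- robot.reach(position, orientation): joint-space move of the TCP to a pose.
- robot.line_to(position, feed=0.15, orientation=None): straight line of the TCP; orientation=None keeps the orientation; feed is the mean speed in m/s.
- robot.movej(angles): joint-space move.
- robot.gripper_to(opening, grasp_force=None): finger opening in m; grasp_force is the grip in N (None keeps the last); returns when the fingers have stopped.
- robot.pause(seconds).
- robot.ik(position, orientation): joint angles nearest the present ones, or None.
- robot.get_obs(): the state.
- robot.get_image(name): name is "scene" or "top"; returns the picture (400x640x3 uint8, blue, green, red); there is no depth.
- robot.camera_info(name): a dict with "fx", "fy", "cx", "cy" (pixels), "k1" (the pictures are not rectified: a ray, as slopes to the right and down, at radius r is drawn at 1 + k1 r^2 times it, then the intrinsics apply), "R" (3x3) and "t" (3): a world point X has camera coordinates R X + t. Camera axes: x right, y down, z forward; pixel columns grow to the right and rows downward; lengths in m; the calibration is good to about 2 mm. A picture is of the moment at which its call begins. camera_info takes no time and is no camera call.
A pose or a line that the arm cannot do raises robot.Unreachable and nothing moves.
- robot.close_job(): hands the job in, once; it reports no verdict.
Trained networks look in the newest picture that a camera, given by its name, has taken for a name from the list of things; names that differ only in an ending like _2 or _b are one class to them, and where a whole thing is asked for, a point or a joint stands for the part that bears it (a point fixed in the world has none). Each returns a list of dicts, best first, with "conf" (0 to 1); they miss things now and then, are a little off and sometimes report something else, mostly with a low value. They report only what shows in the picture. A call takes as long as a camera call.
- robot.silhouettes(target, camera): "region" (400x640 bool, what is visible of it) and "point" ([column, row] in pixels, amid what is visible of it).
The state is a dict: "clock": time; "qpos": joint angles; "joint_velocities": joint speeds; "joint_efforts": joint torques, N m; "eef_pos": TCP position; "ee_rot": TCP orientation; "force": force on the tool from outside, world axes, zero at the start; "ft_torque": the same for the moment, N m; "width": finger opening in m.
Only numpy, scipy, OpenCV 4.12 (cv2) and the standard library are available. Lean on these libraries where they do the work, as an engineer would, in place of code of your own. Each camera call takes 0.05 s, during which the arm holds its last target.

TASK

Load the silver LED driver into the tray of the sloping blue test fixture, lying flat between the white guide ridges. Then put the orange cover on the tray and slide it down the slope, gently, until its lower edge is fully home under the yellow keeper, and swing the red-handled clamp all the way down so that its foot presses on the cover. Handle the cover without forcing it, and leave the other things on the bench where they are.

Things in the scene. Friction and masses are not known exactly. Their poses are not given: they have to be found in the camera images.
- nest: Blue tray of the fixed test fixture. Its frame is tilted: x up the slope (30 degrees above level, away from the robot), y level across, z square out of the tray. Origin: middle of its mouth in the rim plane, 100 mm above the bench. The cover lies on the rim (z 0) between aluminium cheeks (x -60 to 90, inner faces y +-67, 10 high). All mm. Outside: x -92 to 132, y +-74.
- tray_floor (a point): Middle of the tray's floor, tray axes: 34 mm below the rim plane (tray z -34). Cavity: x -75 to 75, y -50 to 50. Two white ridges on the floor, 5 high, 120 long along x, leave a channel y -30 to 30 in which the driver lies.
- keeper (a point): Middle of the lower edge of the yellow keeper bar that faces up the slope, tray axes; at tray x -67, z 13. The bar spans x -92 to -67, y +-70, z 13 to 20, with 13 mm free between it and the rim. The cover (8 thick) slides under it till its lower edge meets a stop face at tray x -80; then the cover's middle is at tray x 0.
- driver_mid (a point): Centre of the LED driver: a silver box with black ends, 120 x 50 x 28 mm, about 0.3 kg, loose, flat on the bench; x along its length, y across, z up. Its ends are alike. The centre is 14 above its underside; lying in the tray it is at tray z -20. It may slide down the slope to the lower end wall, which is fine.
- cover_grip (a point): Centre of the grip bar of the loose orange cover, about 0.3 kg. Cover plate 160 (x) x 120 (y) x 8 mm, its underside 37 below this point, its middle straight below it. Bar: black, 14 thick along x, 70 long along y, 18 high (9 above, 9 below this point), on two posts, 20 free between plate and bar. It starts flat on the bench, bar up (z); its ends are alike.
- clamp (a joint): Clamp angle, rad: 0 fully down (its stop), 1.85 to 2.2 at the start (open), at most 2.3. It stays where left; turning it takes about 0.45 N m, and up to 0.8 N m over the last 0.1 rad, where its sprung foot is pressed on the cover (about 10 N at the handle). Closing, it swings from above the hinge towards the robot and down. It cannot pass through the cover.
- clamp_hinge (a point): Clamp hinge, tray axes (turns about y): at tray x 120, y 0, z 16, between two steel lugs (tray x 112 to 128, y +-16, up to z 26).
- clamp_handle (a point): Centre of the clamp's red cross handle: a cylinder 20 mm in diameter, 40 long along tray y, ends free to be pinched; the steel arm is 12 thick. At clamp angle a it stands, in tray axes, at hinge + (-80 cos a + 22 sin a, 0, 80 sin a + 22 cos a); fully down: tray x 40, z 38.
- foot (a joint): Travel of the clamp's sprung rubber foot, m: 0 hanging free, about 0.006 when the clamp is fully down on a cover lying on the rim. The foot is 20 mm in diameter, 58 from the hinge.
- lamp: Bystander: black round spot lamp unit standing on its foot, diameter 62, 85 high; origin at its underside.
- meter: Bystander: yellow hand-held meter lying flat, 180 x 85 x 38; origin at its underside.
- driver_tool: Bystander: a screwdriver lying on the bench.
- tape: Bystander: roll of yellow tape lying flat, diameter 76, 22 high; origin at its underside.
- cleaner: Bystander: white bottle with a red cap, diameter 60, 150 high; origin at its underside.

How it is judged:
By the outcome, as a careful person would: the job done as asked, in the order asked, and still so for the second after the job is handed in, with the robot touching nothing.
It also fails if it takes over 70 s, if anything falls off the work surface, if the arm or the gripper's body presses on something with over 40 N, if the wrist force passes 120 N, or if a joint passes its speed limit or range.

## Working session

There is one attempt and no reset: what is moved stays moved. The work goes in short steps, each a Python script; the robot and the scene stay as the last script left them, time stands still between calls to the robot, and variables do not carry over. Pictures are saved under pics/ and viewed, and the job is handed in when it is done.

```bash
mkdir -p pics; ls; python3 - <<'E'
from plant import robot
import cv2
for n in("scene","top"):
    cv2.imwrite(f"pics/{n}0.png",robot.get_image(n)); c=robot.camera_info(n); print(n,c)
o=robot.get_obs();print({k:o[k] for k in("clock","eef_pos","ee_rot","width","force")})
E
```

```text
pics
scene {'fx': 457.94432248994195, 'fy': 457.94432248994195, 'cx': 316.15904609764686, 'cy': 203.99948583336737, 'k1': -0.03389874618761115, 'R': array([[-0.5801702 ,  0.81449062,  0.00275194],
       [ 0.61519172,  0.44041682, -0.65389003],
       [-0.5337993 , -0.37767454, -0.7565846 ]]), 't': array([ 0.32561964, -0.24770165,  1.86541905])}
top {'fx': 501.5325844283024, 'fy': 501.5325844283024, 'cx': 318.23306468524146, 'cy': 199.6722470855392, 'k1': -0.004628842114010395, 'R': array([[-0.02819654, -0.99951111, -0.01350902],
       [-0.9858813 ,  0.03003846, -0.16472932],
       [ 0.16505458,  0.00867349, -0.9862463 ]]), 't': array([0.01833782, 0.55599955, 1.32047098])}
{'clock': 0.1, 'eef_pos': array([ 0.22322558, -0.61000668,  0.4033875 ]), 'ee_rot': array([-1.18309396e-03,  9.84652821e-01,  1.74520319e-01, -2.83363092e-04]), 'width': 0.08556783018260196, 'force': array([ 0.03800251, -0.53387001,  0.0908322 ])}
```

View pics/scene0.png

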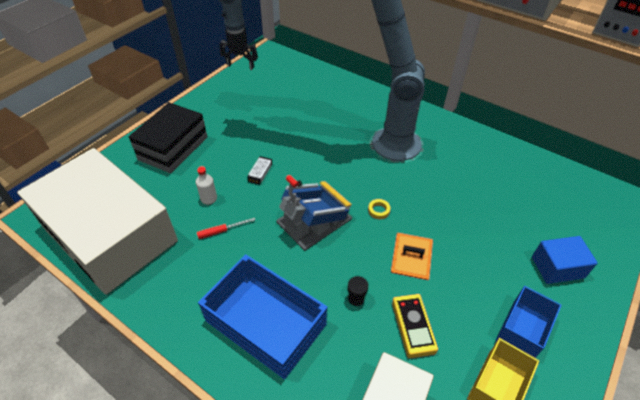

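View pics/top0.png

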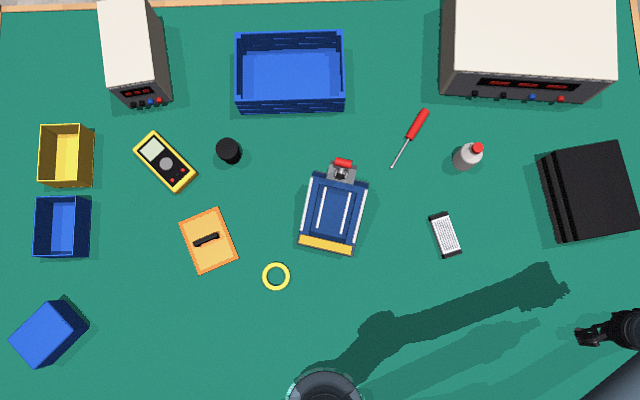

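```bash
python3 - <<'E'
from plant import robot
import cv2,numpy as np,pickle
D={}
im={}
for n in("scene","top"):
    im[n]=robot.get_image(n)
    D['im',n]=im[n];D['cam',n]=robot.camera_info(n)
    for t in("nest","driver_mid","cover_grip","clamp_handle","keeper"):
        r=robot.silhouettes(t,n); D[t,n]=r
        for q in r[:2]: 
            ys,xs=np.where(q["region"]); print(n,t,round(q["conf"],2),np.round(q["point"],1),q["region"].sum(),xs.min(),xs.max(),ys.min(),ys.max())
pickle.dump(D,open("d0.pkl","wb"))
def crop(n,x0,y0,w,h,k,f):
    cv2.imwrite(f,cv2.resize(im[n][y0:y0+h,x0:x0+w],None,fx=k,fy=k,interpolation=cv2.INTER_CUBIC))
crop("top",290,150,90,115,5,"pics/ctop.png");crop("scene",270,165,90,90,6,"pics/cscene.png")
print(robot.get_obs()["clock"])
E
```

```text
scene nest 0.84 [314.6 200.7] 2387 279 351 176 225
scene driver_mid 0.69 [259.8 168.5] 406 247 271 157 184
scene cover_grip 0.86 [408.7 253.5] 1466 392 431 232 278
scene cover_grip 0.67 [210.6 229.8] 199 197 248 220 237
scene clamp_handle 0.67 [289.7 186.9] 188 286 302 176 200
scene keeper 0.74 [310.7 202.8] 2296 280 350 176 225
scene keeper 0.49 [206.1 187.2] 554 196 216 167 204
top nest 0.84 [331.4 208.9] 4643 299 368 157 253
top driver_mid 0.74 [443.6 239.3] 944 429 462 212 258
top cover_grip 0.91 [207.8 239.2] 2451 179 236 206 273
top cover_grip 0.26 [334.3 206.3] 4749 299 369 157 254
top clamp_handle 0.69 [344.3 166.3] 224 335 351 157 178
top clamp_handle 0.26 [224.2 148. ] 498 216 240 137 163
top keeper 0.66 [334.3 209.5] 4773 298 368 158 254
top keeper 0.32 [443.3 239.5] 904 430 461 212 258
0.7
```

View pics/ctop.png

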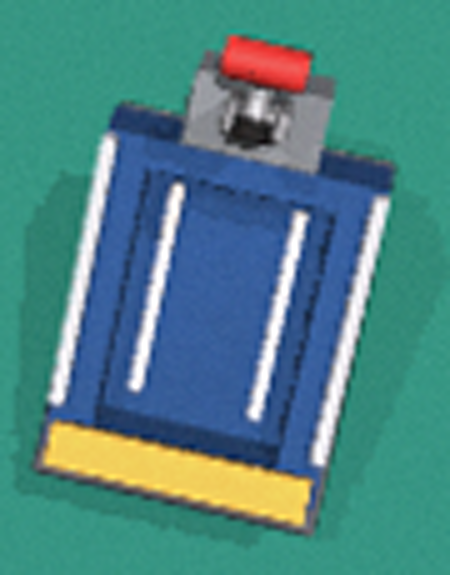

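View pics/cscene.png

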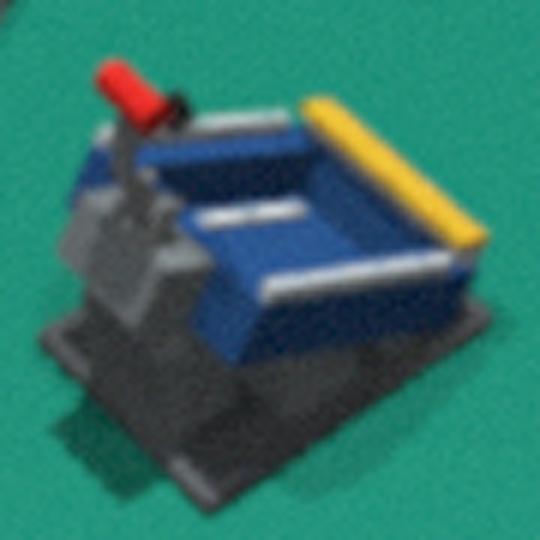

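```bash
cat > h.py <<'E'
import numpy as np,cv2,pickle
from scipy.optimize import least_squares, minimize
from scipy.spatial.transform import Rotation as Rn
def proj(c,X):
    X=np.atleast_2d(X); p=X@np.array(c['R']).T+np.array(c['t']); s=p[:,:2]/p[:,2:]
    s=s*(1+c['k1']*(s**2).sum(1,keepdims=True)); return s*[c['fx'],c['fy']]+[c['cx'],c['cy']]
def nestR(yaw): # columns tray axes
    return (Rn.from_euler('z',yaw)*Rn.from_euler('y',-np.pi/6)).as_matrix()
# origin: mouth middle in rim plane, 100mm above bench
def nestT(p,X): return np.atleast_2d(X)/1000@nestR(p[2]).T+np.array([p[0],p[1],0.1])
def handle(a): return np.array([120-80*np.cos(a)+22*np.sin(a),0,16+80*np.sin(a)+22*np.cos(a)])
def box(x0,x1,y0,y1,z0,z1): return np.array([[x,y,z] for x in(x0,x1) for y in(y0,y1) for z in(z0,z1)],float)
def quat(R): q=Rn.from_matrix(R).as_quat(); return [q[3],q[0],q[1],q[2]]
E
cat > fit.py <<'E'
from h import *
D=pickle.load(open('d0.pkl','rb')); ct,cs=D['cam','top'],D['cam','scene']
T=[((50,422),(-67,70,20)),((313,480),(-67,-70,20)),((308,528),(-92,-70,20)),((42,468),(-92,70,20)),
((110,135),(90,70.5,10)),((57,403),(-60,70.5,10)),((383,198),(90,-70.5,10)),((320,465),(-60,-70.5,10)),
((295,213),(60,-30,-29)),((249,418),(-60,-30,-29)),((186,186),(60,30,-29)),((144,390),(-60,30,-29))]
S=[((265,290),(90,70.5,10)),((450,258),(-60,70.5,10)),((288,117),(-60,-70.5,10))]
tp=(np.array([a for a,_ in T])+.5)/5-.5+[290,150]; tX=np.array([b for _,b in T],float)
sp=(np.array([a for a,_ in S])+.5)/6-.5+[270,165]; sX=np.array([b for _,b in S],float)
def res(p): return np.r_[(proj(ct,nestT(p,tX))-tp).ravel(),(proj(cs,nestT(p,sX))-sp).ravel()]
r=least_squares(res,[.5,0,0.]); print('nest',r.x,'\n',np.round(res(r.x).reshape(-1,2),1))
p=r.x
hp={}
for n in('top','scene'):
    m=cv2.cvtColor(D['im',n],cv2.COLOR_BGR2HSV); x0,x1,y0,y1=(325,365,150,180) if n=='top' else (280,305,170,200)
    s=m[y0:y1,x0:x1]; k=((s[...,0]<8)|(s[...,0]>172))&(s[...,1]>150)&(s[...,2]>60)
    ys,xs=np.where(k); hp[n]=np.array([xs.mean()+x0,ys.mean()+y0]); print(n,hp[n],k.sum())
ra=lambda a: np.r_[(proj(ct,nestT(p,handle(a[0])))-hp['top'])[0],(proj(cs,nestT(p,handle(a[0])))-hp['scene'])[0]]
for a0 in(1.9,2.2): q=least_squares(ra,[a0]); print('clamp',q.x,ra(q.x))
# driver & cover by mask hull IoU
def soft(pp,parts):
    tot=0
    for n,c in(('top',ct),('scene',cs)):
        reg=D[parts[1],n][0]['region']; ys,xs=np.where(reg); x0,y0=xs.min()-8,ys.min()-8; w,h=np.ptp(xs)+17,np.ptp(ys)+17
        k=8; m=np.zeros((h*k,w*k),np.uint8)
        Rz=Rn.from_euler('z',pp[2]).as_matrix()
        for b in parts[0]:
            u=proj(c,b/1000@Rz.T+[pp[0],pp[1],0]); hu=cv2.convexHull(((u-[x0,y0]+.5)*k).astype(np.float32)); cv2.fillPoly(m,[np.round(hu).astype(np.int32)],1)
        m=cv2.resize(m.astype(np.float32),(w,h),interpolation=cv2.INTER_AREA); g=reg[y0:y0+h,x0:x0+w]
        tot+=np.minimum(m,g).sum()/np.maximum(m,g).sum()
    return -tot
parts={'driver':([box(-60,60,-25,25,0,28)],'driver_mid',14,[.4,-.25]),'cover':([box(-80,80,-60,60,0,8),box(-7,7,-35,35,28,46)],'cover_grip',37,[.45,.3])}
def back(c,px,z):
    f=lambda v: (proj(c,[v[0],v[1],z])-px)[0]; return least_squares(f,[.5,0]).x
for k,(b,nm,z,_) in parts.items():
    best=None
    c0=back(ct,np.array(np.where(D[nm,'top'][0]['region'])[::-1]).mean(1),z/2000)
    for y in np.arange(0,np.pi,.26):
        v=minimize(soft,[*c0,y],args=((b,nm),),method='Nelder-Mead',options=dict(initial_simplex=[[*c0,y],[c0[0]+.01,c0[1],y],[c0[0],c0[1]+.01,y],[*c0,y+.2]],xatol=2e-4,fatol=1e-4))
        if best is None or v.fun<best.fun: best=v
    print(k,c0,best.x,np.degrees(best.x[2]),best.fun)
    D['fit',k]=best.x
D['fit','nest']=p;D['fit','clamp']=q.x
pickle.dump(D,open('d1.pkl','wb'))
# overlay
for n,c in(('top',ct),('scene',cs)):
    im=D['im',n]; k=5
    def ov(x0,y0,w,h,boxes,f):
        o=cv2.resize(im[y0:y0+h,x0:x0+w],None,fx=k,fy=k,interpolation=cv2.INTER_CUBIC)
        for W in boxes:
            u=((proj(c,W)-[x0,y0]+.5)*k).astype(int)
            for i in range(8):
                for j in(1,2,4):
                    if not i&j: cv2.line(o,tuple(map(int,u[i])),tuple(map(int,u[i|j])),(255,0,255),1)
        cv2.imwrite(f,o)
    nb=[nestT(p,b) for b in(box(-92,-67,-70,70,13,20),box(-60,90,67,74,0,10),box(-60,90,-74,-67,0,10),box(-75,75,-50,50,-34,0),box(112,128,-16,16,0,26))]
    ov(*((290,150,90,115) if n=='top' else (270,165,90,90)),nb,f'pics/ov_{n}.png')
    for kk in parts:
        v=D['fit',kk]; Rz=Rn.from_euler('z',v[2]).as_matrix(); u=proj(c,[v[0],v[1],0])[0].astype(int)
        ov(u[0]-45,u[1]-45,90,90,[b/1000@Rz.T+[v[0],v[1],0] for b in parts[kk][0]],f'pics/ov_{n}_{kk}.png')
a=[cv2.imread(f'pics/ov_{n}_{k}.png') for n in('top','scene') for k in parts]
cv2.imwrite('pics/ov_parts.png',cv2.resize(np.vstack([np.hstack(a[:2]),np.hstack(a[2:])]),(600,600)))
E
python3 fit.py
```

```text
nest [ 0.50785862 -0.0332149  -0.25724775] 
 [[ 0.5  0.2]
 [ 0.1  0.7]
 [-0.9 -0.5]
 [ 0.4 -0.6]
 [-0.1  0.6]
 [-0.   0. ]
 [-0.1  0.3]
 [-0.3 -0.3]
 [ 0.3 -0.3]
 [ 0.1 -0.3]
 [-0.3  0.1]
 [-0.6  0.3]
 [ 0.3 -0.6]
 [-0.7  0.1]
 [-0.6 -0. ]]
top [342.58823529 162.34558824] 136
scene [291.98591549 180.92957746] 71
clamp [1.89852969] [ 0.09437146  0.40047705 -0.45537536  0.18516889]
clamp [1.8985297] [ 0.09437146  0.40047703 -0.45537538  0.1851689 ]
driver [ 0.45268492 -0.34537656] [ 0.45370864 -0.3424194   0.29204587] 16.732995648585625 -1.8623743057250977
cover [0.45826872 0.30888687] [0.45810084 0.31112975 3.52236674] 201.81674801510877 -1.8730416297912598
```

View pics/ov_top.png

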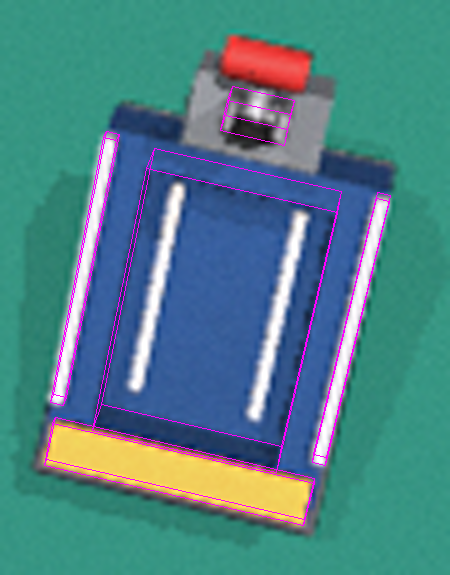

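View pics/ov_parts.png

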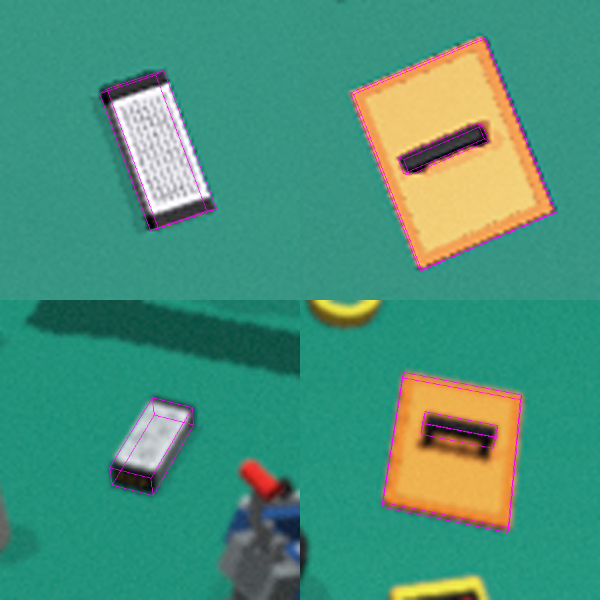

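View pics/ov_scene.png

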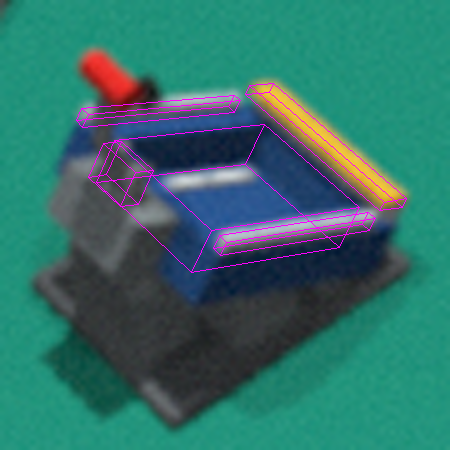

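```bash
cat >> h.py <<'E'
def toolR(x,z):
    x=np.array(x,float);z=np.array(z,float); return np.c_[x,np.cross(z,x),z]
def flat(yaw,rot=0): # tool down, tool x at yaw+rot
    return toolR([np.cos(yaw+rot),np.sin(yaw+rot),0],[0,0,-1])
def tray(p,rot=0): # tool along -tray z, tool x = tray x rotated about tray z by rot
    N=nestR(p[2]); return toolR(N@[np.cos(rot),np.sin(rot),0],-N[:,2])
def tcp(g,R,L=.155): return np.asarray(g).ravel()-L*R[:,2]
D=pickle.load(open('d1.pkl','rb')) if __import__('os').path.exists('d1.pkl') else {}
if D:
    NP=D['fit','nest'];DR=D['fit','driver'];CV=D['fit','cover'];CA=float(D['fit','clamp'][0])
E
python3 - <<'E'
from h import *
from plant import robot
def t(n,g,R):
    q=robot.ik(tcp(g,R),quat(R)); print(n,np.round(tcp(g,R),3),None if q is None else np.round(q,2))
t('drv',[DR[0],DR[1],.025],flat(DR[2]));t('drv_hi',[DR[0],DR[1],.2],flat(DR[2]))
for z in(-9,100): t('tray',nestT(NP,[-10,0,z]),tray(NP))
for rot in(np.pi/2,-np.pi/2):
    t('cov',[CV[0],CV[1],.037],flat(CV[2]-np.pi,rot))
    for x,z in((21,37),(0,37),(21,120)): t('covtray',nestT(NP,[x,0,z]),tray(NP,rot))
for a in(1.9,1.4,1,.5,0): t('cl',nestT(NP,handle(a)),tray(NP))
E
```

```text
drv [ 0.454 -0.342  0.18 ] [ 0.65  0.53 -0.1   1.93  0.08  0.68 -0.77]
drv_hi [ 0.454 -0.342  0.355] [ 0.67  0.29 -0.11  1.84  0.04  1.02 -0.73]
tray [ 0.429 -0.012  0.221] [-1.02  0.29  0.97  2.44 -0.85  0.06 -1.12]
tray [0.376 0.001 0.316] [ 1.13 -0.26 -1.19  2.42 -0.19  0.33 -1.77]
cov [0.458 0.311 0.192] [-0.02  0.64 -0.79  1.93  0.62  0.83 -0.77]
covtray [ 0.433 -0.013  0.277] [ 0.46  0.09 -0.6   2.35  0.84  0.32 -1.13]
covtray [ 0.415 -0.009  0.266] [ 0.76  0.12 -0.91  2.38  1.    0.34 -1.29]
covtray [ 0.392 -0.003  0.349] [ 0.88 -0.22 -0.94  2.36 -0.    0.42 -0.35]
cov [0.458 0.311 0.192] [ 0.28  0.97 -1.25  1.92  1.06  1.12  2.1 ]
covtray [ 0.433 -0.013  0.277] [ 1.05  0.22 -1.22  2.33  1.09  0.44  1.84]
covtray [ 0.415 -0.009  0.266] [ 1.05  0.2  -1.22  2.38  1.13  0.41  1.77]
covtray [ 0.392 -0.003  0.349] [-0.91 -0.29  0.66  2.42  0.78  0.61  2.08]
cl [ 0.532 -0.039  0.391] [ 0.77  0.13 -0.85  2.04  0.48  0.56 -2.23]
cl [ 0.493 -0.029  0.384] [ 0.88  0.04 -0.95  2.13  0.39  0.52 -2.18]
cl [ 0.467 -0.022  0.364] [ 0.96  0.   -1.03  2.2   0.37  0.47 -2.19]
cl [ 0.448 -0.017  0.328] [ 0.94  0.04 -1.04  2.27  0.54  0.41 -2.37]
cl [ 0.448 -0.017  0.287] [ 0.35  0.09 -0.47  2.32  0.74  0.33 -2.59]
```

```bash
cat >> h.py <<'E'
def pitchy(R,b): # rotate tool about its own y axis by b
    return R@Rn.from_euler('y',b).as_matrix()
E
python3 - <<'E'
from h import *
from plant import robot
def t(n,g,R):
    q=robot.ik(tcp(g,R),quat(R)); print(n,np.round(tcp(g,R),3),np.round(R[:,2],2),None if q is None else np.round(q,2))
for b in(-.2,.2,.3,.4):
    print(b)
    for z in(.025,.15): t('drv',[DR[0],DR[1],z],pitchy(flat(DR[2]),b))
    for z in(-9,60,100): t('tray',nestT(NP,[-10,0,z]),pitchy(tray(NP),b))
for b in (.26,.5): 
  for a in(1.9,1.4,1,.5,0): t('cl',nestT(NP,handle(a)),pitchy(tray(NP),b))
E
```

```text
-0.2
drv [ 0.483 -0.334  0.177] [-0.19 -0.06 -0.98] [ 0.54  0.59 -0.06  1.84  0.23  0.87 -0.95]
drv [ 0.483 -0.334  0.302] [-0.19 -0.06 -0.98] [ 0.55  0.42 -0.07  1.79  0.19  1.09 -0.89]
tray [ 0.456 -0.02   0.234] [ 0.31 -0.08 -0.95] [ 0.38  0.25 -0.49  2.26  0.59  0.41 -2.42]
tray [ 0.423 -0.011  0.294] [ 0.31 -0.08 -0.95] [ 0.65  0.07 -0.76  2.29  0.34  0.52 -2.21]
tray [ 0.403 -0.006  0.329] [ 0.31 -0.08 -0.95] [ 0.76 -0.06 -0.85  2.3   0.12  0.58 -2.02]
0.2
drv [ 0.424 -0.351  0.177] [ 0.19  0.06 -0.98] [ 0.8   0.5  -0.16  2.01 -0.17  0.53 -0.47]
drv [ 0.424 -0.351  0.302] [ 0.19  0.06 -0.98] [ 0.8   0.3  -0.15  1.96 -0.17  0.78 -0.51]
tray [ 0.405 -0.006  0.203] [ 0.64 -0.17 -0.75] None
tray [0.371 0.003 0.263] [ 0.64 -0.17 -0.75] None
tray [0.352 0.008 0.298] [ 0.64 -0.17 -0.75] None
0.3
drv [ 0.41  -0.356  0.173] [ 0.28  0.09 -0.96] [ 0.89  0.5  -0.22  2.04 -0.33  0.47 -0.28]
drv [ 0.41  -0.356  0.298] [ 0.28  0.09 -0.96] [ 0.87  0.29 -0.18  2.   -0.3   0.72 -0.37]
tray [ 0.394 -0.003  0.193] [ 0.71 -0.19 -0.68] None
tray [0.361 0.006 0.252] [ 0.71 -0.19 -0.68] None
tray [0.3
[... 423 characters left out ...]
1] None
cl [ 0.462 -0.021  0.359] [ 0.68 -0.18 -0.71] [ 1.25 -0.06 -1.31  2.29  1.    0.22 -2.83]
cl [ 0.436 -0.014  0.34 ] [ 0.68 -0.18 -0.71] [ 1.52 -0.39 -1.46  2.35 -1.2   0.15 -0.78]
cl [ 0.417 -0.009  0.304] [ 0.68 -0.18 -0.71] [ 0.67 -0.01 -0.83  2.43  1.64  0.28  2.76]
cl [ 0.417 -0.009  0.263] [ 0.68 -0.18 -0.71] [-0.44  0.06  0.26  2.5   2.02  0.33  2.34]
cl [ 0.479 -0.026  0.337] [ 0.83 -0.22 -0.52] [-0.82  0.    0.7   2.41  2.23  0.41  2.24]
cl [ 0.439 -0.015  0.33 ] [ 0.83 -0.22 -0.52] [ 0.67 -0.   -0.83  2.43  2.2   0.44  2.24]
cl [ 0.414 -0.008  0.311] [ 0.83 -0.22 -0.52] None
cl [ 0.395 -0.003  0.275] [ 0.83 -0.22 -0.52] None
cl [ 0.395 -0.004  0.234] [ 0.83 -0.22 -0.52] None
```

```bash
python3 - <<'E'
from h import *
from plant import robot
b=-.26
R=pitchy(flat(DR[2]),b)
P=lambda z: tcp([DR[0],DR[1],z],R)
robot.reach(P(.12),quat(R))
robot.line_to(P(.026),.15)
print(robot.get_obs()['force'])
robot.gripper_to(.03,50)
o=robot.get_obs();print(o['clock'],o['width'],o['force'],o['eef_pos']-P(.026))
robot.line_to(P(.19),.2)
o=robot.get_obs();print(o['clock'],o['width'],o['force'])
for n in('top','scene'): cv2.imwrite(f'pics/{n}1.png',robot.get_image(n))
R=pitchy(tray(NP),b)
for z in(-8,90):
    q=robot.ik(tcp(nestT(NP,[-11,0,z]),R),quat(R)); print(None if q is None else np.round(q,2))
    R2=pitchy(tray(NP,np.pi),-b); q=robot.ik(tcp(nestT(NP,[-11,0,z]),R2),quat(R2)); print('half',None if q is None else np.round(q,2))
E
python3 -c "
import cv2,numpy as np
a=cv2.imread('pics/top1.png')[130:330,280:520];b=cv2.imread('pics/scene1.png')[90:290,180:420]
cv2.imwrite('pics/g1.png',np.hstack([cv2.resize(a,(400,333)),cv2.resize(b,(400,333))]))"
```

```text
[ 0.92799387 -0.57705523 -0.77253   ]
3.3083 0.049023829992780855 [1.33293823 0.07275767 4.29166993] [ 0.00100836 -0.00047582  0.00146006]
4.275 0.04908220892601985 [-0.3657721  -0.15160367 -2.62955428]
[ 0.1   0.23 -0.18  2.24  0.3   0.44 -2.15]
half [ 0.44  0.27 -0.55  2.22  0.5   0.48  0.82]
[ 0.26 -0.01 -0.37  2.28  0.15  0.63 -2.05]
half [ 0.34 -0.01 -0.44  2.27  0.15  0.63  1.1 ]
```

View pics/g1.png

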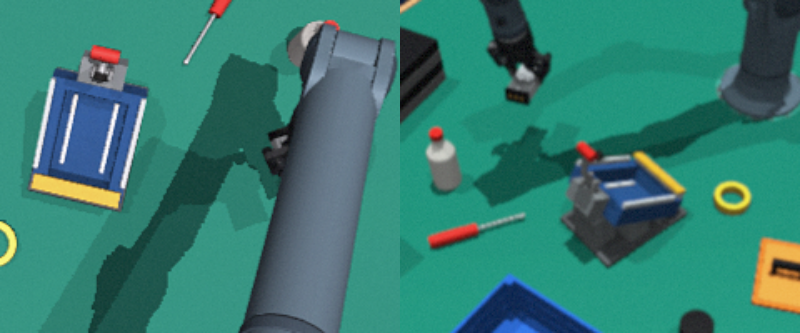

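```bash
python3 - <<'E'
from h import *
from plant import robot
b=-.26
o=robot.get_obs()
robot.line_to(np.array(o['eef_pos'])+[-.04,.04,.09],.25)
R=pitchy(tray(NP),b)
P=lambda z,x=4: tcp(nestT(NP,[x,0,z]),R)
q=robot.ik(P(90),quat(R)); print(np.round(o['qpos'],2),np.round(q,2))
robot.reach(P(90),quat(R))
o=robot.get_obs();print(o['clock'],o['width'],o['force'],o['eef_pos']-P(90))
for n in('top','scene'): cv2.imwrite(f'pics/{n}2.png',robot.get_image(n))
E
python3 -c "
import cv2,numpy as np
a=cv2.imread('pics/top2.png')[130:330,230:470];b=cv2.imread('pics/scene2.png')[90:290,180:420]
cv2.imwrite('pics/g2.png',np.hstack([cv2.resize(a,(400,333)),cv2.resize(b,(400,333))]))"
```

```text
[ 0.52  0.4  -0.06  1.74  0.21  1.21 -0.91] [ 0.27  0.   -0.37  2.24  0.15  0.65 -2.03]
6.0917 0.04885785728245926 [-0.91973367 -0.5182475  -2.88168581] [ 0.00039344 -0.00101258 -0.00040787]
```

View pics/g2.png

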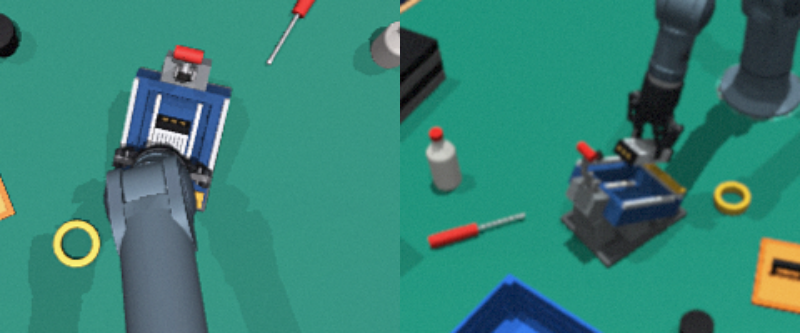

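```bash
python3 - <<'E'
from h import *
from plant import robot
b=-.26
R=pitchy(tray(NP),b); N=nestR(NP[2])
P=lambda z,x=4: tcp(nestT(NP,[x,0,z]),R)
f0=np.array(robot.get_obs()['force'])
robot.line_to(P(5),.15); df=lambda: N.T@(np.array(robot.get_obs()['force'])-f0)
print(df())
robot.line_to(P(-4),.06)
for z in np.arange(-5,-11.5,-1):
    robot.line_to(P(z),.03); robot.pause(.1); f=df(); print(z,np.round(f,1), np.round(N.T@(np.array(robot.get_obs()['eef_pos'])-P(z))*1e3,1))
    if f[2]>2.5 or np.linalg.norm(f[:2])>6: break
print(robot.get_obs()['clock'],robot.get_obs()['width'])
E
```

```text
[-0.52107077  0.91519761  0.39849895]
-5.0 [-2.8  0.9 -0.7] [0.  0.  0.1]
-6.0 [-1.6  0.1  3.8] [0.1 0.1 0.2]
7.9083 0.04872704877977695
```

```bash
python3 - <<'E'
from h import *
from plant import robot
b=-.26
R=pitchy(tray(NP),b); N=nestR(NP[2])
P=lambda z,x=4: tcp(nestT(NP,[x,0,z]),R)
robot.gripper_to(.061); o=robot.get_obs(); print(o['clock'],o['width'],o['force'])
robot.line_to(P(25),.1); robot.line_to(P(110),.25)
robot.gripper_to(.06)
# cover
for rot in(np.pi/2,-np.pi/2):
    Rc=flat(CV[2]-np.pi,rot); g=[CV[0],CV[1]]
    q=robot.ik(tcp([*g,.13],Rc),quat(Rc)); print(rot,np.round(robot.get_obs()['qpos'],2),None if q is None else np.round(q,2))
for n in('top','scene'): cv2.imwrite(f'pics/{n}3.png',robot.get_image(n))
E
python3 -c "
import cv2,numpy as np
a=cv2.imread('pics/top3.png')[130:330,230:470];b=cv2.imread('pics/scene3.png')[150:250,250:370]
cv2.imwrite('pics/g3.png',np.hstack([cv2.resize(a,(400,333)),cv2.resize(b,(400,333))]))"
```

```text
8.1833 0.060902965566096194 [0.8819899  0.33904011 1.78301433]
1.5707963267948966 [ 0.28 -0.04 -0.38  2.25  0.12  0.69 -2.01] [-0.15  0.42 -0.62  1.9   0.3   0.91 -0.53]
-1.5707963267948966 [ 0.28 -0.04 -0.38  2.25  0.12  0.69 -2.01] [-1.57  0.64  1.15  1.97 -0.7   1.01 -2.84]
```

View pics/g3.png

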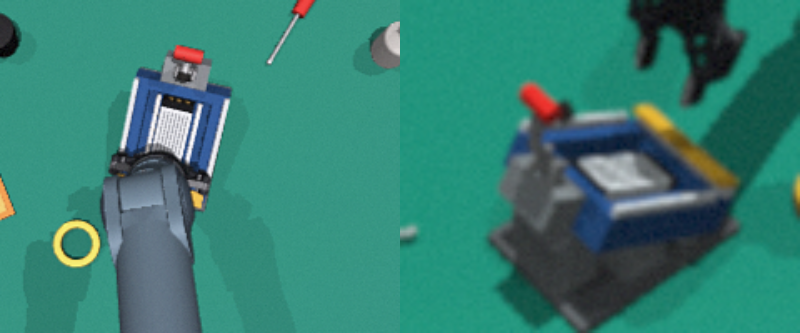

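```bash
python3 - <<'E'
from h import *
from plant import robot
rot=np.pi/2
Rc=flat(CV[2]-np.pi,rot); g=[CV[0],CV[1]]
robot.reach(tcp([*g,.13],Rc),quat(Rc))
robot.gripper_to(.05)
for n in('top','scene'): cv2.imwrite(f'pics/{n}4.png',robot.get_image(n))
S=robot.silhouettes('cover_grip','scene'); print(S[0]['conf'],S[0]['point'])
R=robot
robot.line_to(tcp([*g,.037],Rc),.12)
f0=robot.get_obs()['force']; print(f0)
robot.gripper_to(.005,40)
o=robot.get_obs();print(o['clock'],o['width'],o['force'],o['eef_pos']-tcp([*g,.037],Rc))
robot.line_to(tcp([*g,.06],Rc),.06); robot.pause(.1)
o=robot.get_obs();print(o['clock'],o['width'],o['force'],o['ft_torque'])
robot.line_to(tcp([*g,.2],Rc),.2)
for n in('top','scene'): cv2.imwrite(f'pics/{n}5.png',robot.get_image(n))
Rt=tray(NP,rot)
for x,z in((21,110),(21,38),(0,38)):
    q=robot.ik(tcp(nestT(NP,[x,0,z]),Rt),quat(Rt)); print(np.round(robot.get_obs()['qpos'],2),None if q is None else np.round(q,2))
E
python3 -c "
import cv2,numpy as np
a=cv2.imread('pics/top5.png')[150:350,130:370];b=cv2.imread('pics/scene5.png')[130:330,280:520]
cv2.imwrite('pics/g5.png',np.hstack([cv2.resize(a,(400,333)),cv2.resize(b,(400,333))]))"
```

```text
0.9 [410.4, 255.3]
[-0.48072549 -0.04674297  0.01736118]
12.5333 0.013155249756994789 [-0.80691778 -0.39559962  4.96727033] [0.0002125  0.00026109 0.00088726]
13.1667 0.013110577620672746 [-0.40650439  0.40597446 -3.84205853] [0.01552427 0.03327913 0.0333364 ]
[-0.11  0.33 -0.66  1.86  0.23  1.04 -0.48] [ 0.4  -0.14 -0.53  2.37  0.31  0.42 -0.66]
[-0.11  0.33 -0.66  1.86  0.23  1.04 -0.48] [ 0.49  0.09 -0.63  2.35  0.84  0.33 -1.13]
[-0.11  0.33 -0.66  1.86  0.23  1.04 -0.48] [ 0.48  0.08 -0.63  2.39  0.91  0.31 -1.23]
```

View pics/g5.png

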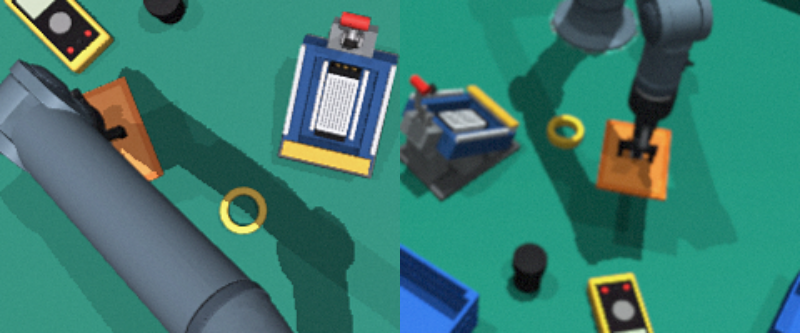

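```bash
python3 - <<'E'
from h import *
from plant import robot
rot=np.pi/2; Rt=tray(NP,rot)
P=lambda x,y,z: tcp(nestT(NP,[x,y,z]),Rt)
robot.line_to(np.array(robot.get_obs()['eef_pos'])+[0,-.02,.08],.25)
q=robot.ik(P(21,140,105),quat(Rt)); print(np.round(q,2))
robot.reach(P(21,140,105),quat(Rt))
try: robot.line_to(P(21,0,105),.2)
except robot.Unreachable as e: print('unr',e); robot.reach(P(21,0,100),quat(Rt))
o=robot.get_obs(); print(o['clock'],np.round(o['qpos'],2),o['width'],o['force'],o['eef_pos']-P(21,0,105))
for n in('top','scene'): cv2.imwrite(f'pics/{n}6.png',robot.get_image(n))
E
python3 -c "
import cv2,numpy as np
a=cv2.imread('pics/top6.png')[130:330,230:470];b=cv2.imread('pics/scene6.png')[120:270,230:410]
cv2.imwrite('pics/g6.png',np.hstack([cv2.resize(a,(400,333)),cv2.resize(b,(400,333))]))"
```

```text
[ 0.25  0.05 -0.75  2.23  0.72  0.59 -1.3 ]
16.3167 [ 0.38 -0.12 -0.52  2.37  0.35  0.41 -0.69] 0.013305484933130725 [-0.21900845  0.54217799 -2.51286439] [0.00099364 0.0012754  0.0008371 ]
```

View pics/g6.png

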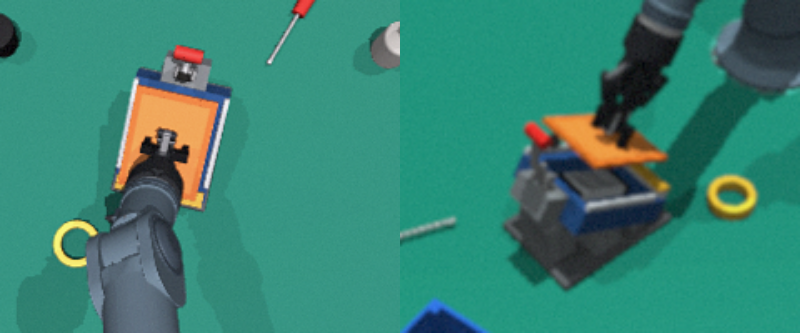

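```bash
python3 - <<'E'
from h import *
from plant import robot
rot=np.pi/2; Rt=tray(NP,rot); N=nestR(NP[2])
P=lambda x,z,y=0: tcp(nestT(NP,[x,y,z]),Rt)
robot.line_to(P(21,60),.15); robot.pause(.1)
ob=lambda: np.array(robot.get_obs()['force'])
f0=ob(); robot.line_to(P(21,43),.06); robot.pause(.05); print(N.T@(ob()-f0))
for z in np.arange(42,35,-.7):
    robot.line_to(P(21,z),.03); robot.pause(.1); f=N.T@(ob()-f0); o=robot.get_obs(); print(round(z,1),np.round(f,1),np.round(N.T@(o['eef_pos']-P(21,z))*1e3,1))
    if f[2]>1.8 or np.linalg.norm(f[:2])>5: break
print(o['clock'],o['ft_torque'])
for n in('top','scene'): cv2.imwrite(f'pics/{n}7.png',robot.get_image(n))
E
python3 -c "
import cv2,numpy as np
a=cv2.imread('pics/top7.png')[140:270,270:400];b=cv2.imread('pics/scene7.png')[150:250,260:360]
cv2.imwrite('pics/g7.png',np.hstack([cv2.resize(a,(400,400)),cv2.resize(b,(400,400))]))"
```

```text
[ 0.23257584 -0.16089156 -0.74511902]
42.0 [-0.5 -0.2 -0.1] [0.1 0.  0.1]
41.3 [-0.2 -0.1 -0.7] [-0.  0. -0.]
40.6 [ 0.3 -0.9  0.8] [-0.  0. -0.]
39.9 [ 0.8  0.8 -0.1] [-0. -0. -0.]
39.2 [ 1.   0.1 -0.3] [-0. -0. -0.]
38.5 [0.2 0.1 4.5] [0.1 0.  0.1]
19.55 [ 0.13728064  0.8782797  -0.06024065]
```

View pics/g7.png

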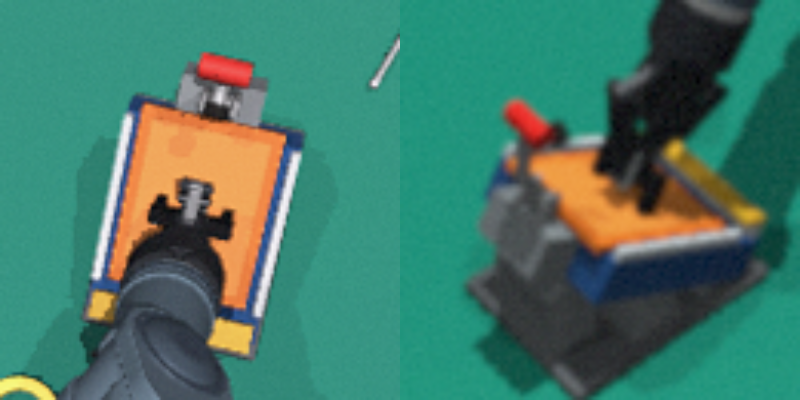

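```bash
python3 - <<'E'
from h import *
from plant import robot
rot=np.pi/2; Rt=tray(NP,rot); N=nestR(NP[2])
P=lambda x,z,y=0: tcp(nestT(NP,[x,y,z]),Rt)
ob=lambda: np.array(robot.get_obs()['force'])
robot.line_to(P(21,38.8),.03); robot.pause(.1); f0=ob(); print(np.round(robot.get_obs()['ft_torque'],2))
xs=list(range(19,3,-2))+list(np.arange(4,-4.1,-.7))
for x in xs:
    robot.line_to(P(x,38.8),.04); robot.pause(.05); o=robot.get_obs(); f=N.T@(ob()-f0); print(round(float(x),1),np.round(f,1),np.round(N.T@(o['eef_pos']-P(x,38.8))*1e3,1))
    if np.linalg.norm(f)>5: break
print(o['clock'],o['ft_torque'])
for n in('top','scene'): cv2.imwrite(f'pics/{n}8.png',robot.get_image(n))
E
python3 -c "
import cv2,numpy as np
a=cv2.imread('pics/top8.png')[140:270,270:400];b=cv2.imread('pics/scene8.png')[150:250,260:360]
cv2.imwrite('pics/g8.png',np.hstack([cv2.resize(a,(400,400)),cv2.resize(b,(400,400))]))"
```

```text
[0.19 0.76 0.04]
19.0 [ 0.2 -0.5 -0.7] [-0.3 -0.1 -0.1]
17.0 [-0.5 -1.1  0.6] [-0.2 -0.  -0. ]
15.0 [ 0.2 -1.6  0.3] [-0.1 -0.  -0. ]
13.0 [-1.3 -1.9  0.2] [-0.1 -0.   0. ]
11.0 [-1.4 -1.7  0.5] [-0.1 -0.  -0. ]
9.0 [-0.3 -1.4  0.2] [-0.1 -0.  -0. ]
7.0 [-0.3 -1.2  0. ] [-0.1 -0.  -0. ]
5.0 [-0.2 -1.7 -0.1] [-0.1 -0.1 -0. ]
4.0 [-0.6 -0.6  0.2] [-0.  0. -0.]
3.3 [-0.7 -1.2 -0.8] [-0.  0. -0.]
2.6 [-0.9 -2.1  0.1] [-0. -0. -0.]
1.9 [-1.3 -1.7 -0.7] [-0. -0. -0.]
1.2 [-0.2 -1.6  0.2] [-0. -0. -0.]
0.5 [ 0.2 -1.4  0.3] [-0.  0. -0.]
-0.2 [ 0.2 -2.1  0.6] [-0. -0. -0.]
-0.9 [-0.7 -2.7 -0.2] [-0.  0.  0.]
-1.6 [ 1.2 -2.  -0.4] [0.3 0.  0.1]
-2.3 [ 2.9 -2.2  0.8] [ 0.8 -0.   0.2]
-3.0 [ 5.2 -4.8  1.9] [ 1.3 -0.1  0.2]
25.7 [-0.42782517 -0.34594051 -0.27433431]
```

View pics/g8.png

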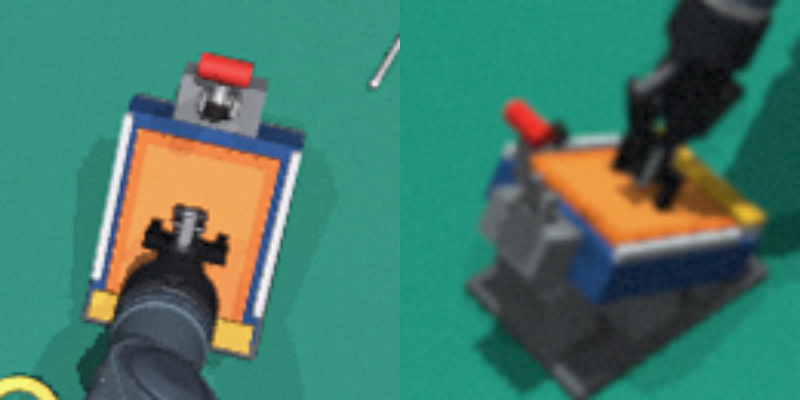

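```bash
python3 - <<'E'
from h import *
from plant import robot
rot=np.pi/2; Rt=tray(NP,rot); N=nestR(NP[2])
P=lambda x,z,y=0: tcp(nestT(NP,[x,y,z]),Rt)
robot.line_to(P(-1.7,38.4),.03); robot.pause(.1); print(N.T@np.array(robot.get_obs()['force']))
robot.gripper_to(.045)
robot.line_to(P(-1.7,70),.1); robot.line_to(P(10,120),.25)
for n in('top','scene'): cv2.imwrite(f'pics/{n}9.png',robot.get_image(n))
R=pitchy(tray(NP),-.3)
for a in(CA,1,0):
    q=robot.ik(tcp(nestT(NP,handle(a)),R),quat(R)); print(np.round(robot.get_obs()['qpos'],2),None if q is None else np.round(q,2))
    R2=pitchy(tray(NP,np.pi),.3);q=robot.ik(tcp(nestT(NP,handle(a)),R2),quat(R2)); print(None if q is None else np.round(q,2))
print(robot.get_obs()['clock'])
E
python3 -c "
import cv2,numpy as np
a=cv2.imread('pics/top9.png')[140:270,270:400];b=cv2.imread('pics/scene9.png')[150:250,260:360]
cv2.imwrite('pics/g9.png',np.hstack([cv2.resize(a,(400,400)),cv2.resize(b,(400,400))]))"
```

```text
[ 3.36834677 -2.31405464  4.26084685]
[ 0.35 -0.18 -0.5   2.4   0.28  0.43 -0.65] [ 0.6   0.25 -0.68  1.83  0.28  0.92 -2.02]
[ 0.12  0.19 -0.13  1.85  0.11  0.89  1.25]
[ 0.35 -0.18 -0.5   2.4   0.28  0.43 -0.65] [ 0.63  0.14 -0.7   2.    0.21  0.83 -2.01]
[ 0.07  0.09 -0.1   2.03  0.1   0.82  1.21]
[ 0.35 -0.18 -0.5   2.4   0.28  0.43 -0.65] [ 0.66  0.23 -0.76  2.11  0.37  0.68 -2.17]
[ 0.11  0.16 -0.17  2.13  0.16  0.64  1.14]
27.6167
```

View pics/g9.png

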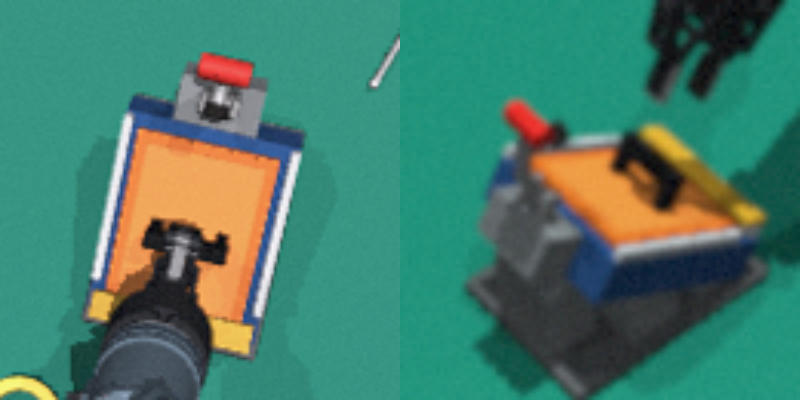

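```bash
python3 - <<'E'
from h import *
c=D['cam','scene']; im=cv2.imread('pics/scene9.png'); x0,y0,w,h,k=270,165,90,80,8
o=cv2.resize(im[y0:y0+h,x0:x0+w],None,fx=k,fy=k,interpolation=cv2.INTER_CUBIC)
for b in(box(-80,80,-60,60,0,8),box(-7,7,-35,35,28,46)):
    u=((proj(c,nestT(NP,b))-[x0,y0]+.5)*k).astype(int)
    for i in range(8):
        for j in(1,2,4):
            if not i&j: cv2.line(o,tuple(map(int,u[i])),tuple(map(int,u[i|j])),(255,0,255),1)
cv2.imwrite('pics/ov9.png',o)
E
```

```text
(no output)
```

View pics/ov9.png

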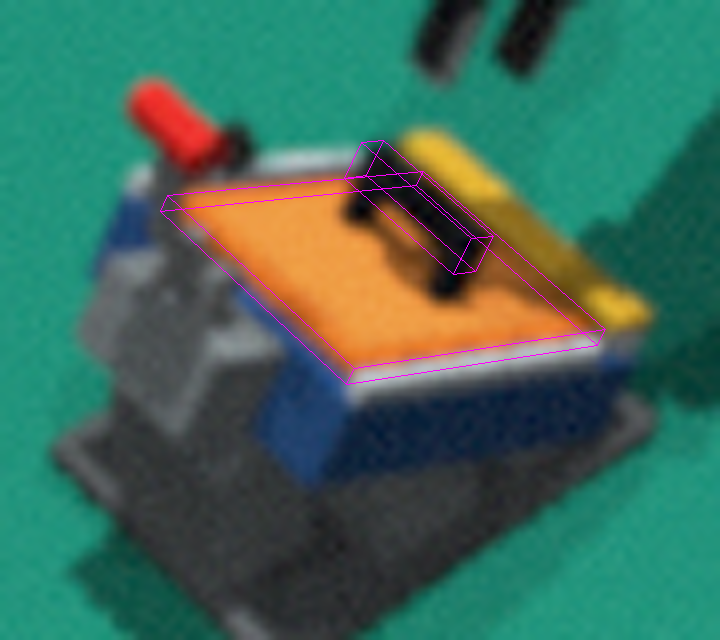

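```bash
cat >> h.py <<'E'
RH=pitchy(tray(NP,np.pi),.3) if D else None
HP=lambda a,back=0: tcp(nestT(NP,handle(a)+[-1,0,0]),RH,.155+back)
E
python3 - <<'E'
from h import *
from plant import robot
N=nestR(NP[2])
robot.gripper_to(.07)
robot.reach(HP(CA,.09),quat(RH))
for n in('top','scene'): cv2.imwrite(f'pics/{n}10.png',robot.get_image(n))
robot.line_to(HP(CA),.12); f0=np.array(robot.get_obs()['force'])
robot.gripper_to(.02,40); robot.pause(.1)
o=robot.get_obs(); print(o['clock'],o['width'],N.T@(o['force']-f0),np.round(o['qpos'],2))
for n in('top','scene'): cv2.imwrite(f'pics/{n}11.png',robot.get_image(n))
E
python3 -c "
import cv2,numpy as np
a=cv2.imread('pics/top11.png')[120:250,270:400];b=cv2.imread('pics/scene11.png')[130:230,240:340]
cv2.imwrite('pics/g11.png',np.hstack([cv2.resize(a,(400,400)),cv2.resize(b,(400,400))]))"
```

```text
31.1333 0.039410078875404805 [ 0.21053439 -2.42265084  5.82399973] [ 0.04  0.18 -0.04  1.86  0.09  0.89  1.27]
```

View pics/g11.png

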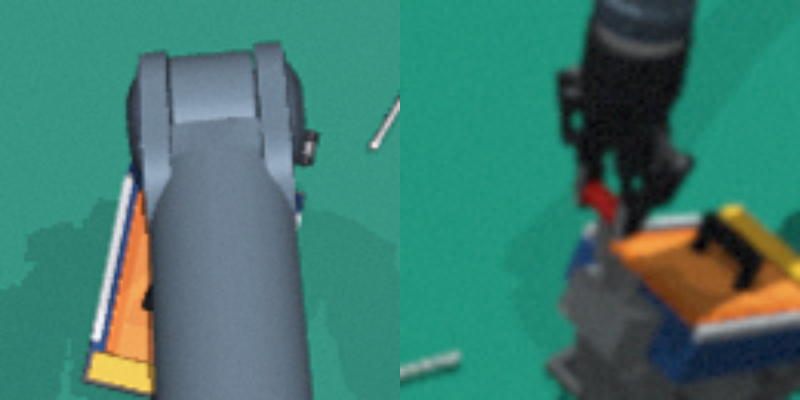

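```bash
python3 - <<'E'
from h import *
from plant import robot
N=nestR(NP[2])
aa=list(np.linspace(CA,.12,16)[1:])+[.06,0.0,-.03]
for a in aa:
    robot.line_to(HP(a),.08 if a>.2 else .04); o=robot.get_obs(); f=N.T@np.array(o['force']); print(round(a,2),round(o['clock'],1),round(o['width'],4),np.round(f,1),np.round(N.T@(o['eef_pos']-HP(a))*1e3,1))
    if np.linalg.norm(f)>35: print('stop');break
for n in('top','scene'): cv2.imwrite(f'pics/{n}12.png',robot.get_image(n))
E
python3 -c "
import cv2,numpy as np
a=cv2.imread('pics/top12.png')[120:250,270:400];b=cv2.imread('pics/scene12.png')[150:250,260:360]
cv2.imwrite('pics/g12.png',np.hstack([cv2.resize(a,(400,400)),cv2.resize(b,(400,400))]))"
```

```text
1.78 31.5 0.0393 [ 4.1 -2.8 -1.2] [ 2.3 -1.3  0.6]
1.66 31.8 0.0391 [ 4.3 -3.8 -2.8] [ 3.1 -1.3  0.7]
1.54 32.1 0.0395 [ 6.4 -2.4 -1.6] [ 3.9 -1.3  1.1]
1.42 32.3 0.0394 [ 6.6 -3.4  0.3] [ 4.8 -1.3  1.7]
1.31 32.6 0.0393 [ 7.6 -4.3  5.2] [ 5.7 -1.4  2.4]
1.19 32.9 0.0391 [ 7.9 -5.2  9.3] [ 6.4 -1.3  3.3]
1.07 33.2 0.0392 [ 7.4 -5.6 14.6] [ 6.6 -1.3  4. ]
0.95 33.4 0.0393 [ 5.9 -6.1 18.4] [ 5.7 -1.2  4. ]
0.83 33.7 0.0393 [ 2.9 -5.7 17.9] [ 4.2 -1.1  3.4]
0.71 34.0 0.0391 [ 2.2 -5.4 15.6] [ 2.9 -1.   2.6]
0.59 34.3 0.0394 [ 2.  -5.6 12.3] [ 2.  -1.   1.9]
0.48 34.5 0.0393 [-0.4 -4.3 10.2] [ 1.3 -1.   1.4]
0.36 34.8 0.0393 [ 0.7 -4.1  7.6] [ 0.9 -1.   0.9]
0.24 35.1 0.0393 [-0.1 -3.3  6. ] [ 0.5 -1.   0.6]
0.12 35.5 0.0392 [ 0.9 -4.2  7.5] [ 0.5 -1.   0.6]
0.06 35.8 0.0395 [-1.  -5.6  6.8] [ 0.4 -0.9  0.6]
0.0 36.0 0.0392 [-0.6 -4.1  6.8] [ 0.3 -1.   0.5]
-0.03 36.3 0.039 [ 0.7 -4.8  7.9] [ 0.3 -0.9  0.6]
```

View pics/g12.png

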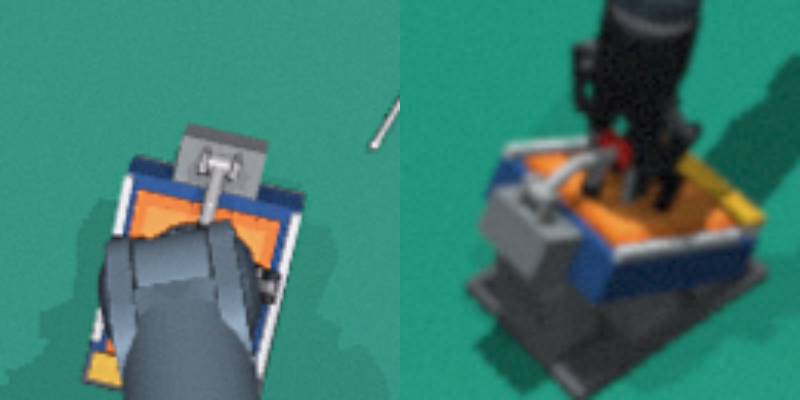

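```bash
python3 - <<'E'
from h import *
from plant import robot
N=nestR(NP[2])
for d in range(1,7):
    robot.line_to(HP(-.03)-N[:,2]*d/1e3,.03); robot.pause(.1); o=robot.get_obs(); f=N.T@np.array(o['force']); print(d,round(o['clock'],1),np.round(f,1),np.round(N.T@(o['eef_pos']-HP(0))*1e3,1),o['width'])
    if np.linalg.norm(f)>28: break
for n in('top','scene'): cv2.imwrite(f'pics/{n}13.png',robot.get_image(n))
c=D['cam','scene']; im=cv2.imread('pics/scene13.png'); x0,y0,w,h,k=270,165,90,80,8
o=cv2.resize(im[y0:y0+h,x0:x0+w],None,fx=k,fy=k,interpolation=cv2.INTER_CUBIC)
for a in(0,.1,.2):
    hh=handle(a)
    u=((proj(c,nestT(NP,[hh+[0,20,0],hh+[0,-20,0]]))-[x0,y0]+.5)*k).astype(int); cv2.line(o,tuple(map(int,u[0])),tuple(map(int,u[1])),(255,0,255) if a==0 else (255,255,0),1)
cv2.imwrite('pics/ov13.png',o)
E
```

```text
1 36.7 [-0.2 -4.3  9.8] [-0.5 -0.9 -2.6] 0.03950295637415065
2 37.1 [-0.2 -5.2 10.5] [-0.6 -0.9 -3.6] 0.03936356583639205
3 37.4 [-0.7 -3.8 10.9] [-0.8 -0.9 -4.6] 0.039059359565827234
4 37.8 [-0.7 -4.8 11.7] [-0.9 -0.9 -5.5] 0.03946975262995244
5 38.1 [-1.8 -4.4 12.2] [-1.1 -0.9 -6.5] 0.039185917208094945
6 38.5 [-1.4 -5.3 12.4] [-1.3 -0.8 -7.5] 0.039413922069055744
```

View pics/ov13.png

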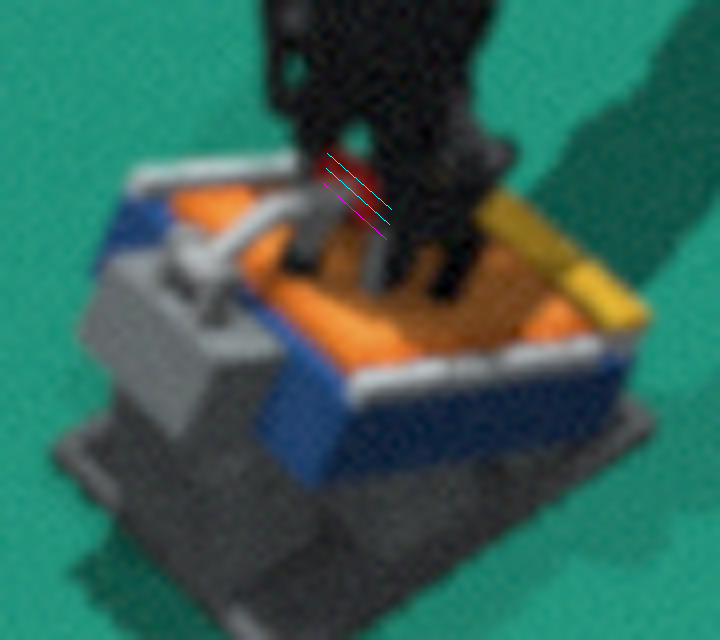

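```bash
python3 - <<'E'
from h import *
from plant import robot
N=nestR(NP[2])
robot.gripper_to(.06); e=np.array(robot.get_obs()['eef_pos'])
robot.line_to(e-RH[:,2]*.075,.2)
robot.gripper_to(0.0,40)
print(robot.get_obs()['width'],robot.get_obs()['clock'])
T=lambda z,x=39: tcp(nestT(NP,[x,0,z]),RH,.173)
robot.line_to(T(75),.15); robot.pause(.1); f0=np.array(robot.get_obs()['force'])
for n in('top','scene'): cv2.imwrite(f'pics/{n}14.png',robot.get_image(n))
c=D['cam','scene']; im=cv2.imread('pics/scene14.png'); x0,y0,w,h,k=270,165,90,80,8
o=cv2.resize(im[y0:y0+h,x0:x0+w],None,fx=k,fy=k,interpolation=cv2.INTER_CUBIC)
for a in(0,.1,.2):
    hh=handle(a)
    u=((proj(c,nestT(NP,[hh+[0,20,0],hh+[0,-20,0]]))-[x0,y0]+.5)*k).astype(int); cv2.line(o,tuple(map(int,u[0])),tuple(map(int,u[1])),(255,0,255) if a==0 else (255,255,0),1)
cv2.imwrite('pics/ov14.png',o)
E
```

```text
-7.578370462612478e-05 40.0333
```

View pics/ov14.png

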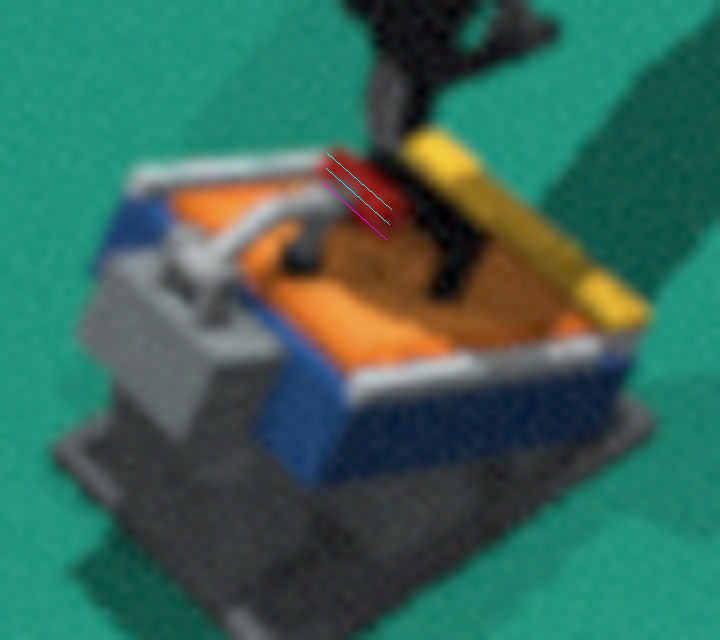

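```bash
python3 - <<'E'
from h import *
from plant import robot
N=nestR(NP[2])
T=lambda z,x=39: tcp(nestT(NP,[x,0,z]),RH,.173)
f0=np.array(robot.get_obs()['force'])
robot.line_to(T(66),.08)
for z in np.arange(64.5,42,-1.5):
    robot.line_to(T(z),.04); robot.pause(.05); o=robot.get_obs(); f=N.T@(o['force']-f0); print(round(z,1),round(o['clock'],1),np.round(f,1),np.round(N.T@(o['eef_pos']-T(z))*1e3,1))
    if np.linalg.norm(f)>25: break
for n in('top','scene'): cv2.imwrite(f'pics/{n}15.png',robot.get_image(n))
E
```

```text
64.5 41.1 [-0.6  0.7  0.5] [0.  0.  0.1]
63.0 41.4 [-0.  -0.6  0.5] [-0. -0. -0.]
61.5 41.7 [ 0.2 -0.7  0.4] [-0.  -0.  -0.1]
60.0 42.0 [ 0.8 -0.3  0.1] [-0.  -0.  -0.1]
58.5 42.3 [-0.8  0.4 -0.3] [-0.  -0.  -0.1]
57.0 42.6 [-0.5 -0.9  2.8] [0.1 0.  0.1]
55.5 42.9 [-1.2  0.2  6.1] [-0.3  0.1  0.3]
54.0 43.2 [-1.9 -0.3  7.3] [-0.7  0.1  0.2]
52.5 43.5 [-1.4 -0.1  7.4] [-1.2  0.2  0.1]
51.0 43.8 [-3.5  0.4  8.5] [-1.6  0.2  0.1]
49.5 44.1 [-3.3 -0.7 10. ] [-1.6  0.2  0.4]
48.0 44.4 [-4.2 -1.3 22.2] [-1.4  0.3  1.5]
46.5 44.7 [-4.3 -2.2 32.8] [-1.2  0.4  2.7]
```

```bash
python3 - <<'E'
from h import *
from plant import robot
N=nestR(NP[2])
T=lambda z,x=39: tcp(nestT(NP,[x,0,z]),RH,.173)
robot.line_to(T(90),.15); robot.movej([-.9,.1,0,1.9,0,1.1,1.2]); robot.pause(.3)
print(robot.get_obs()['clock'],robot.get_obs()['force'])
for n in('top','scene'):
    im=robot.get_image(n); cv2.imwrite(f'pics/{n}16.png',im); c=D['cam',n]
    x0,y0,w,h,k=(270,165,90,80,6) if n=='scene' else (290,165,90,90,6)
    o=cv2.resize(im[y0:y0+h,x0:x0+w],None,fx=k,fy=k,interpolation=cv2.INTER_CUBIC)
    for a in(0,.1):
        hh=handle(a)
        u=((proj(c,nestT(NP,[hh+[0,20,0],hh+[0,-20,0]]))-[x0,y0]+.5)*k).astype(int); cv2.line(o,tuple(map(int,u[0])),tuple(map(int,u[1])),(255,0,255) if a==0 else (255,255,0),1)
    cv2.imwrite(f'pics/ov16{n}.png',o)
E
```

```text
47.1167 [ 0.03239932 -0.17779974 -0.04328297]
```

View pics/ov16scene.png

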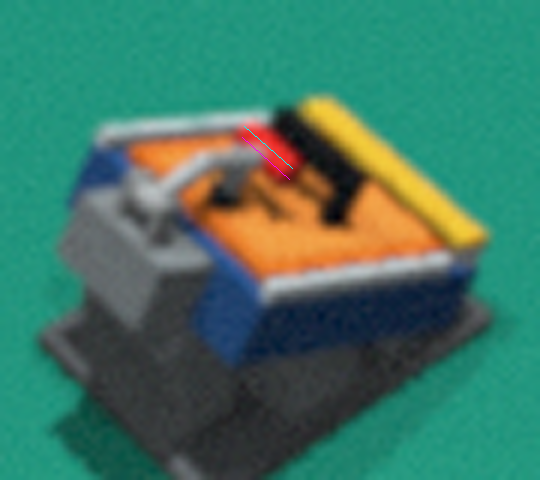

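View pics/ov16top.png

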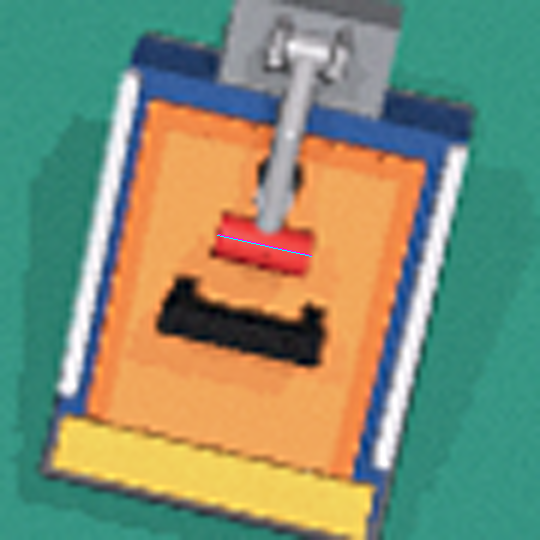

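View pics/top16.png

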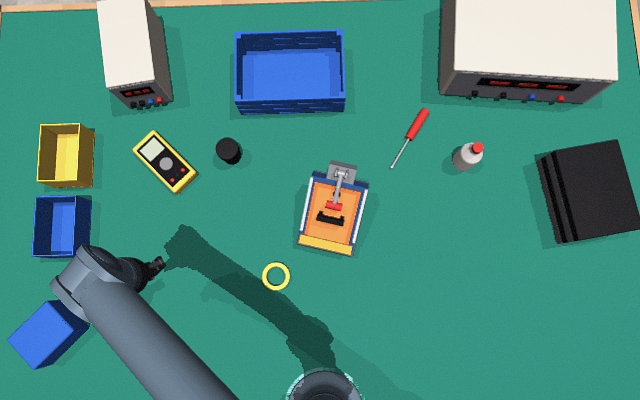

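```bash
python3 - <<'E'
from h import *
c=D['cam','top']
for y in(60,-60): print([np.round((proj(c,nestT(NP,[x,y,8]))[0]-[290,165]+.5)*6,1) for x in (78,80,82)])
hp={}
for n,(x0,x1,y0,y1) in dict(top=(320,350,195,215),scene=(305,325,180,200)).items():
    m=cv2.cvtColor(cv2.imread(f'pics/{n}16.png'),cv2.COLOR_BGR2HSV)[y0:y1,x0:x1]; k=((m[...,0]<6)|(m[...,0]>172))&(m[...,1]>170); ys,xs=np.where(k); hp[n]=[xs.mean()+x0,ys.mean()+y0]; print(n,k.sum())
q=least_squares(lambda a:np.r_[tuple((proj(D['cam',n],nestT(NP,handle(a[0])))[0]-hp[n]) for n in hp)],[.1]);print(q.x,q.fun)
E
```

```text
[array([151.7, 106.8]), array([152.6, 102.4]), array([153.5,  98. ])]
[array([429.1, 169.5]), array([430.2, 165.1]), array([431.2, 160.7])]
top 94
scene 46
[0.05171706] [-0.15465581 -0.4308844  -1.82513964 -0.39811793]
```

```bash
python3 - <<'E'
from h import *
from plant import robot
a=cv2.imread('pics/scene9.png').astype(np.float32);b=cv2.imread('pics/scene16.png').astype(np.float32)
def sh(r): 
    x0,x1,y0,y1=r
    A=a[y0:y1,x0:x1].mean(2);B=b[y0:y1,x0:x1].mean(2)
    return cv2.phaseCorrelate(A,B,cv2.createHanningWindow((x1-x0,y1-y0),cv2.CV_32F))
print('cover corner',sh((304,330,200,222)),'base',sh((290,330,215,245)))
t=cv2.imread('pics/top16.png').astype(np.float32); t0=D['im','top'].astype(np.float32)
c=D['cam','top']
# orange/blue edge along tray x lines
S=lambda im,P: np.array([cv2.getRectSubPix(im,(1,1),tuple(map(float,p)))[0,0] for p in P])
X=np.arange(70,90,.25)
for y in(-50,-35,-22,22,35,50):
    v=S(t,proj(c,nestT(NP,np.c_[X,np.full_like(X,y),np.full_like(X,8.)]))); r=v[:,2]-v[:,0]; 
    h=(r.max()+r.min())/2; i=np.where(r>h)[0].max(); print('upper edge',y,X[i])
# keeper upslope edge before cover (yellow->blue) x should be -67 at z20
X=np.arange(-80,-52,.25)
for y in(-50,0,50):
    v=S(t0,proj(c,nestT(NP,np.c_[X,np.full_like(X,y),np.full_like(X,20.)]))); r=v[:,2]-v[:,0]; h=(r.max()+r.min())/2; print('keeper edge',y,X[np.where(r>h)[0].max()])
# cheek upper end (white) x=90 z10, red channel
X=np.arange(80,100,.25)
for y in(70.5,-70.5):
    v=S(t0,proj(c,nestT(NP,np.c_[X,np.full_like(X,y),np.full_like(X,10.)]))); r=v[:,2]; h=(r.max()+r.min())/2; print('cheek end',y,X[np.where(r>h)[0].max()])
print(robot.get_obs()['clock'])
E
```

```text
cover corner ((0.4405625546076255, 0.009954176493844002), 0.916265982904552) base ((-0.1746770983413164, 0.25069931037587523), 1.1877709182103475)
upper edge -50 81.0
upper edge -35 81.25
upper edge -22 81.5
upper edge 22 81.5
upper edge 35 81.75
upper edge 50 81.5
keeper edge -50 -64.75
keeper edge 0 -65.0
keeper edge 50 -64.25
cheek end 70.5 92.0
cheek end -70.5 91.75
47.2167
```

```bash
python3 - <<'E'
from plant import robot
print(robot.get_obs()['force'])
robot.close_job(); print(robot.get_obs()['clock'])
E
```

```text
[ 0.39051477 -0.96576312 -0.52955049]
the job is handed in; nothing more can be done
the job is handed in; nothing more can be done
```

The job is handed in at about 47 s of the 70 s: driver loaded, cover on and slid home, clamp swung down.

**What I did**
- **Driver:** I laid it flat in the channel between the white ridges, and pictures showed it lying there before the cover went on.
- **Cover:** I set it on the rim at tray x +21 and slid it down until the stop resisted with about 5 N.
- **Clamp:** I swung it by its pinched handle. The handle slipped in the pads and stopped about 0.15 rad short, so I finished by pressing it down with closed fingertips. It met a stiff stop at about 33 N.

**Last checks**
- **Cover position:** against the keeper and cheek ends in the same picture, the cover's upper edge is within about 1 mm of home.
- **Other things:** the bystanders were where they began in the last top picture, and the robot was clear of everything.

**What disagreed**
- **Clamp angle:** the camera estimate was 0.05 rad, with a poor fit in the scene view. The fingertip height at the stop gave about 0.01 rad. I trusted the stop contact.
- **Fixture pose:** my camera fit was off by about 2 mm along the slope, so the stop was felt at tray x −1.6 instead of 0.
- **Sideways force:** it reached about 5 N during the last of the slide.

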